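# Load the double pod holder and hold the machine's lever half-way

### The job

Fit the oblong two-pod holder into its pocket on top of the coffee machine, flat and square and fully home, and let go of it. Then push the machine's sprung lever down with the fingers to half its travel, so that the top of its pad is level with the top of the little dark steel post beside it, never right down to its stop, and finish while still holding it there. Leave the round holder where it is.

Things in the scene. Friction and masses are not known exactly. Their poses are not given: they have to be found in the camera images.
- holder_center (a point): Centre of the oblong two-pod holder, loose, upright on the wooden tray, 0.09 kg. Grey plate 80 (x) x 54 (y) x 14 mm, two round pods inlaid in its top, and on its middle an upright black grip fin: 12 mm thick (along x), 36 mm wide (along y), 30 mm high. 44 mm high in all: this point is 22 mm above its underside; z up. Fits its pocket either way round.
- pocket (a point): Centre of the floor of the oblong pocket in the white deck of the coffee machine: 84 (x) x 58 (y) mm, 12 mm deep, dark floor, chamfered rim 150 mm above the table. x along its length, away from the robot at zero yaw, y to the left, z up. Fully home, the holder's plate stands 2 mm proud. From 112 mm along x a clear tank rises 46 mm above the deck. The lever is 140 mm to the -y side.
- machine: Coffee machine, fixed to the table, white, body 240 (x) x 280 (y) mm, flat deck at 150 mm; origin under its centre, axes parallel to the pocket's. The pocket is in the deck's left part (+y), the lever and the post in the right (-y).
- lever_pad (a point): Centre of the top of the black pad at the lever's free, front end: pad 40 (x) x 34 (y) x 10 mm. At rest it slopes up to the front by 0.3 rad; at half travel it is level, 33 mm lower and 14 mm further to the front (-x of the machine); right down it is 69 mm lower than at rest. At rest its raised front edge is the machine's highest point, about 260 mm above the table: pass above it.
- lever_hinge (a point): Point on the lever's hinge axis (which runs along the machine's y), in the lever's middle plane. The middle of the pad, 5 mm under its top, is 120 mm from here; the arm to it points forward (machine -x) and at rest rises 0.55 rad above level, at half travel 0.25 rad, right down it dips 0.05 rad. Axes parallel to the machine's.
- post_top (a point): Centre of the top of a fixed upright dark steel post, 12 mm diameter, 70 mm tall above the deck, 32 mm to the -y side of the lever's middle line. When the lever is at half travel its pad's top is level with this point and beside it (the point lever_pad is then 32 mm along the machine's +y from here).
- lever (a joint): Lever angle, rad: 0 at rest (up), 0.6 right down on its stop, 0.3 at half travel. A spring pushes it back: about 3 N at the pad to start, 8 N at half travel, 13 N right down.
- round_center (a point): Centre (half-way up) of the round one-pod holder, loose on the wooden tray, to be left alone: a grey disc 66 mm across and 14 mm thick with the same black fin, 44 mm high in all. Does not fit the pocket.
- tray: Dark wooden tray, fixed, 300 (x) x 340 (y) mm, floor 6 mm and rim 14 mm above the table; origin at its centre on the table. Also carries a teaspoon and two small creamer pots (26 mm high) along its far edge. Mugs and a glass (100 mm) stand beyond it, x over 0.75 m. Tray and machine may swap sides.
Things that resemble listed ones, but are neither listed nor needed, are in the scene too. Leave any yellow look-alike of the part that bears holder_center alone.

How it is judged:
On the way, in this order (a step that is already met when the one before it is completed fails the run):
1. the oblong holder lies flat, square and fully home in the pocket, let go (horizontal distance between holder_center and pocket below 0.005 m and z of holder_center in the frame of pocket below 0.025 m and angle between holder_center's own z axis and vertical below 0.05 rad and angle between the x axis of holder_center and the x axis of pocket, either way round below 0.1 rad and contact force between the fingers and holder below 0.2 N), for 0.2 s.
2. the fingers hold the lever at half travel (value of joint lever between 0.22 and 0.38 rad and contact force between the fingers and lever above 3 N), for 0.3 s.
At the end, for the whole second after the job is handed in: Fingers press the lever (over 3 N) and keep it at 0.3 +- 0.08 rad (half travel; pad top within about 9 mm of the post top); the oblong holder, untouched, lies in the pocket within 5 mm of its centre, within 3 mm of its floor, tilt under 0.05 rad, square within 0.1 rad (all of step 1 and all of step 2 and contact force between the arm and holder below 0.2 N); the arm keeps its last pose, push and grip.
It fails at once if the lever is pushed right down to its stop (0.55 rad or more) (value of joint lever above 0.55 rad).
It fails at once if the round holder is moved by more than 30 mm (distance of round_center from where it was at the start of the episode above 0.03 m).
It also fails if it takes over 58 s, if anything falls off the work surface, if the arm or the gripper's body presses on something with over 40 N, if the wrist force passes 120 N, or if a joint passes its speed limit or range.

### The arm

A 6-joint arm with a two-finger parallel gripper is mounted at the origin on the work surface. World frame = base frame: x ahead of the robot, y to its left, z up, the work surface at z = 0. Lengths are in m, angles in rad, forces in N, time in s.
With the tool pointing down it reaches from about 0.3 to 0.775 m from the base axis. Payload 14.6 kg.
Tool frame: the origin (TCP) lies midway between the tips of the shut fingers; the grasp point (between the pads) lies 19 mm behind it (ctrl.grip_depth is the z of the grasp point in the tool frame, in m); z points along the fingers, y is the line along which they close (so a half turn about z gives the same grasp; the last joint's range is limited). The gripper opens to 94 mm and grips with 3 to 60 N. Pads are 16 mm wide; open, the fingers measure 119 mm over their backs; the gripper's body (75 mm by 177 mm) begins 78 mm behind the grasp point.
Start: joints at [-1.264, 0.3, 1.521, -0, 1.321, -0.067], TCP at [0.201, -0.512, 0.205] pointing down, gripper open.
Joint ranges: [-3.03, 3.03], [-0.79, 2.21], [0.23, 2.52], [-1.04, 4.18], [0, 3.07], [-2.55, 2.55]. Speed limits (rad/s): [2.22, 2.22, 2.57, 3.14, 3.14, 3.14].

### API

Orientations are given as [roll, pitch, yaw] about the fixed x, y, z axes, in that order (R = Rz(yaw) Ry(pitch) Rx(roll)).
In Python, from station import ctrl gives the robot as it stands. The module is installed in compiled form; this text tells all that it offers.
- The arm moves only by the tool carry_out, never from a script. Its argument "commands" is a list of rows, each a list of 3 entries, a list of its own where there are three numbers: the closure, from 0 (fully open) to 1 (shut), then the shift along the tool's x, y, z in mm, then the turn, a rotation vector about the tool's x, y, z in rad. In form: [[gripper, [tx, ty, tz], [wx, wy, wz]], ...]. A call has 1 to 10 rows; each row shifts and turns the commanded pose from where the row before left it, along the tool's axes as they then stand; what a row does not reach is not made up. A row lasts 1/8 s, in which the tool goes at most 62.5 mm and 10.7 degrees, less where a joint would pass 70% of its speed; a pose out of reach is approached as far as the arm can. A call with a gripper value outside its range is refused whole. The fingers move at their own pace and stop on an object; "squeeze" is the grip in N (left out, the last holds). Time passes only in rows, so rows that do not move let the fingers close. It gives the time, the measured TCP pose, the force, the opening and the grip force at its end, in the units of the state.
- ctrl.get_obs(): the state, without advancing time (a new reading comes with each control period).
- ctrl.camera(name): name is "side" or "top"; returns a dict with "img" (420x560x3 uint8, blue, green, red), "camera_matrix" (3x3 intrinsics, pixels), "rvec" (rotation vector, rad) and "tvec" (3), from world to camera coordinates, as OpenCV has them. Camera axes: x right, y down, z forward; pixel columns grow to the right and rows downward; lengths in m; the calibration is good to about 2 mm. A picture is of the moment at which its call begins. There is no depth.
- ctrl.hand_in(): hands the job in; it is judged then, once.
Trained networks look in the newest picture that a camera, given by its name, has taken for a name from the list of things; names that differ only in an ending like _2 or _b are one class to them, and where a whole thing is asked for, a point or a joint stands for the part that bears it (a point fixed in the world has none). Each returns a list of dicts, best first, with "score" (0 to 1); they miss things now and then, are a little off and sometimes report something else, mostly with a low value. They report only what shows in the picture. A call takes as long as a camera call. They do not tell look-alikes from the thing itself.
- ctrl.outline_of(thing, camera): "region" (420x560 bool, what is visible of it).
- ctrl.place_of(thing, camera): "at" ([x, y, z] in m, in world coordinates, good to about 4 mm: a listed point, or the origin of a listed thing).
The state is a dict: "time_s": time; "qpos": joint angles; "joint_vel": joint speeds; "tau": joint torques, N m; "ee_pos": TCP position; "eef_rot": TCP orientation; "force": force on the tool from outside, world axes, zero at the start; "moment": the same for the moment, N m; "grip_width": finger opening in m; "grip_force": force on a finger pad.
Only numpy, scipy, OpenCV 4.12 (cv2) and the standard library are available. Lean on these libraries where they do the work, as an engineer would, in place of code of your own. Each camera call takes 0.05 s, during which the arm holds its last target. There are 200 camera calls.

## Working session

There is one attempt and no reset: what is moved stays moved. The work goes in short steps, Python scripts to look and compute and a tool call to move; the robot and the scene stay as the last step left them, time stands still between calls to the robot, and variables do not carry over. Pictures are saved under pics/ and viewed, at most 10 in all, crops included, and the job is handed in when it is done.

Besides the shell and the picture viewer there is one more tool, called after "Emit:" as name(argument=value, ...) on one line, values as JSON. carry_out: Moves the arm, as the interface text tells. Its arguments: {"type":"object","properties":{"commands":{"type":"array","items":{"type":"array"}},"squeeze":{"type":"number"}},"required":["commands"]}

```bash
mkdir -p pics; python3 - <<'E'
from station import ctrl
import cv2,numpy as np
o=ctrl.get_obs();print(o['time_s'],o['ee_pos'],o['eef_rot'],o['grip_width'],ctrl.grip_depth)
for c in("top","side"):
    d=ctrl.camera(c);cv2.imwrite(f"pics/{c}0.png",d['img'])
    np.savez(f"{c}.npz",**d)
    for t in("holder_center","pocket","machine","lever_pad","lever_hinge","post_top","round_center","tray"):
        print(c,t,[(np.round(r['at'],3).tolist(),round(r['score'],2)) for r in ctrl.place_of(t,c)])
E
```

```text
0.0 [ 0.20075438 -0.51177613  0.20489569] [-3.14046037e+00 -4.78497055e-05  3.73801433e-01] 0.09425837843491378 -0.0188
top holder_center [([0.584, -0.1, 0.026], 0.94), ([0.35, -0.125, 0.021], 0.9), ([0.179, -0.32, 0.022], 0.82), ([0.282, -0.399, 0.024], 0.56)]
top pocket [([0.502, 0.266, 0.135], 0.92)]
top machine [([0.531, 0.21, 0.003], 0.74)]
top lever_pad [([0.489, 0.124, 0.253], 0.6)]
top lever_hinge [([0.585, 0.132, 0.185], 0.76)]
top post_top [([0.465, 0.093, 0.221], 0.84)]
top round_center [([0.588, -0.291, 0.027], 0.69)]
top tray [([0.595, -0.199, -0.005], 0.94)]
side holder_center [([0.278, -0.402, 0.02], 0.74), ([0.582, -0.101, 0.026], 0.64), ([0.349, -0.123, 0.025], 0.61), ([0.182, -0.322, 0.02], 0.43)]
side pocket [([0.492, 0.268, 0.137], 0.57)]
side machine [([0.527, 0.205, -0.003], 0.74), ([0.582, 0.136, 0.188], 0.44)]
side lever_pad [([0.488, 0.124, 0.255], 0.59)]
side lever_hinge [([0.585, 0.139, 0.184], 0.64)]
side post_top [([0.47, 0.089, 0.216], 0.62)]
side round_center [([0.585, -0.289, 0.03], 0.82)]
side tray [([0.59, -0.2, 0.001], 0.95)]
```

View pics/top0.png

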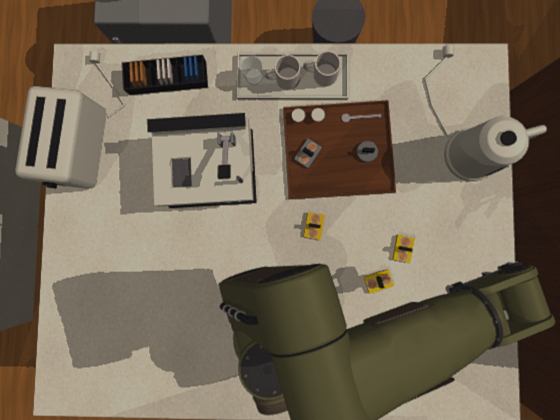

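View pics/side0.png

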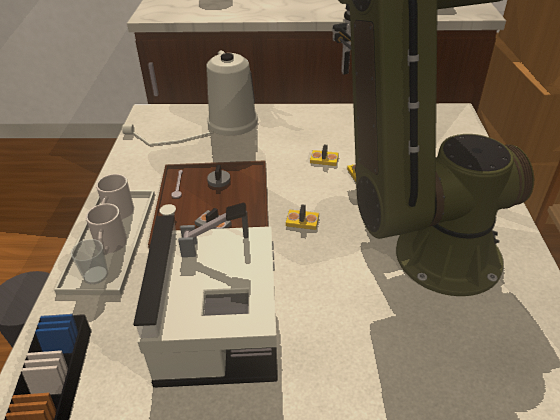

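The top view shows the holder look-alikes: grey oblong on the tray (307,152), grey round (367,150), and yellow oblongs at (314,225), (403,248) and (378,282). I choose the grey oblong at (307,152). The pocket is at (181,172), the lever pad at (224,172) and the post at (240,180). Next I rectify close crops to get the yaws.

```bash
cat > h.py <<'E'
import cv2,numpy as np
def rect(d,c,z,half,n):
    """world-aligned crop at height z: col = -y, row = -x (x up, y left)"""
    g=np.array([[c[0]+sx*half,c[1]+sy*half,z] for sx,sy in((1,1),(1,-1),(-1,-1),(-1,1))],float)
    p,_=cv2.projectPoints(g,d['rvec'],d['tvec'],d['camera_matrix'],None)
    H=cv2.getPerspectiveTransform(p.reshape(4,2).astype(np.float32),np.float32([[0,0],[n,0],[n,n],[0,n]]))
    return cv2.warpPerspective(d['img'],H,(n,n),flags=cv2.INTER_CUBIC)
E
python3 - <<'E'
from h import *
d=dict(np.load('top.npz'));s=dict(np.load('side.npz'))
a=np.hstack([rect(d,(.584,-.1),.02,.08,400),rect(d,(.53,.21),.15,.17,400)])
cv2.imwrite('pics/r0.png',a)
E
```

```text
(no output)
```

View pics/r0.png

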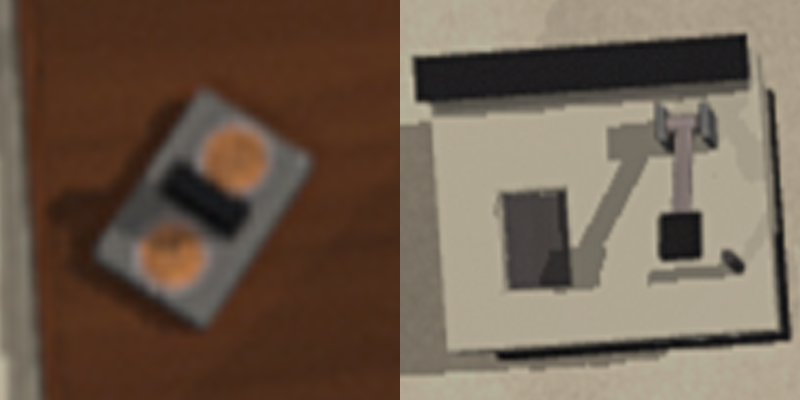

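The crop shows the grey two-pod holder (left panel, corners (205,88), (314,158), (207,328) and (95,252)). That gives a centre of about (0.581,-0.102) and a yaw of about -0.575. In the right panel the machine yaw is about +0.063 and the pocket is around (0.497,0.265). I'll approach with tool yaw 0.996.

Emit:
carry_out(commands=[[0.4,[0,0,0],[0,0,-0.155]],[0.4,[0,0,0],[0,0,-0.155]],[0.4,[0,0,0],[0,0,-0.156]],[0.4,[0,0,0],[0,0,-0.156]],[0.4,[40,7,0],[0,0,0]],[0.4,[40,7,0],[0,0,0]],[0.4,[40,7,0],[0,0,0]],[0.4,[40,7,0],[0,0,0]],[0.4,[40,7,0],[0,0,0]],[0.4,[40,7,0],[0,0,0]]], squeeze=20)

```text
time_s: 2.15
ee_pos: [0.3674, -0.3324, 0.2056]
eef_rot: [3.141, 0.0, 0.996]
force: [0.8, -0.5, 0.9]
grip_width: 0.0564
grip_force: 0.0
```

Emit:
carry_out(commands=[[0.4,[40,7,10],[0,0,0]],[0.4,[40,7,10],[0,0,0]],[0.4,[40,7,10],[0,0,0]],[0.4,[40,7,15],[0,0,0]],[0.4,[40,7,20],[0,0,0]],[0.4,[40,7,20],[0,0,0]],[0.4,[40,7,20],[0,0,0]],[0.4,[30,5.5,0],[0,0,0]],[0.4,[0,0,0],[0,0,0]],[0.4,[0,0,0],[0,0,0]]])

```text
time_s: 3.4
ee_pos: [0.5805, -0.1035, 0.1005]
eef_rot: [-3.142, 0.0, 0.996]
force: [-0.9, 0.7, -0.3]
grip_width: 0.0567
grip_force: 0.0
```

```bash
cat >> h.py <<'E'
from scipy.spatial.transform import Rotation as Ro
def delta(o,xyz,yaw):
    R=Ro.from_euler('xyz',o['eef_rot']).as_matrix()
    T=Ro.from_euler('xyz',[np.pi,0,yaw]).as_matrix()
    print('t',round(float(o['time_s']),2),'ee',np.round(o['ee_pos'],4),np.round(o['eef_rot'],3),'F',np.round(o['force'],1),'w',round(float(o['grip_width']),4))
    print('turn',np.round(Ro.from_matrix(R.T@T).as_rotvec(),3),'shift after turn mm',np.round(T.T@(np.array(xyz)-o['ee_pos'])*1000,1))
E
python3 - <<'E'
from h import *
from station import ctrl
d=ctrl.camera('side');d2=ctrl.camera('top')
print([r['at'].round(4) if hasattr(r['at'],'round') else r['at'] for r in ctrl.place_of('holder_center','side')])
delta(ctrl.get_obs(),[.5814,-.1021,.023],.996)
cv2.imwrite('pics/a1.png',np.hstack([cv2.resize(d['img'][150:270,150:310],(640,480),interpolation=cv2.INTER_CUBIC)]))
E
```

```text
[[0.179, -0.3213, 0.0223], [0.3502, -0.1233, 0.0235], [0.4835, 0.1227, 0.2533], [0.5802, -0.1007, 0.0254], [0.2789, -0.401, 0.0192]]
t 3.55 ee [ 0.5805 -0.1038  0.1008] [ 3.141 -0.     0.995] F [ 0.9  0.7 -0.4] w 0.0562
turn [ 0.    -0.    -0.001] shift after turn mm [ 1.9 -0.2 77.8]
```

View pics/a1.png

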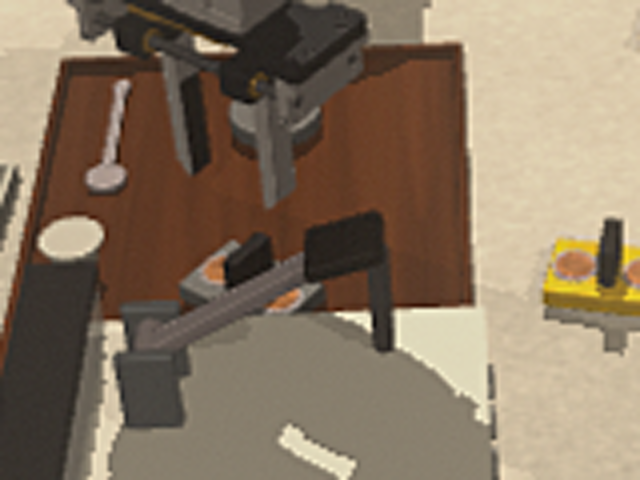

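The side crop shows the open fingers (crop pixels (190,165) and (275,200)) straddling the fin at (248,260) from above, lined up with it. I'll descend and grip.

Emit:
carry_out(commands=[[0.4,[2,0,15],[0,0,0]],[0.4,[0,0,15],[0,0,0]],[0.4,[0,0,15],[0,0,0]],[0.4,[0,0,15],[0,0,0]],[0.4,[0,0,10],[0,0,0]],[0.4,[0,0,6],[0,0,0]],[0.4,[0,0,0],[0,0,0]],[1,[0,0,0],[0,0,0]],[1,[0,0,0],[0,0,0]],[1,[0,0,0],[0,0,0]]])

```text
time_s: 4.8
ee_pos: [0.5821, -0.1013, 0.0247]
eef_rot: [3.141, -0.0, 0.996]
force: [0.8, -0.7, 0.0]
grip_width: 0.0298
grip_force: 0.0
```

Emit:
carry_out(commands=[[1,[0,0,0],[0,0,0]],[1,[0,0,0],[0,0,0]],[1,[0,0,0],[0,0,0]],[1,[0,0,0],[0,0,0]]])

```text
time_s: 5.3
ee_pos: [0.582, -0.1012, 0.0245]
eef_rot: [-3.142, 0.0, 0.996]
force: [-0.4, 0.1, 1.3]
grip_width: 0.0117
grip_force: 20.0
```

Emit:
carry_out(commands=[[1,[0,0,-15],[0,0,0]],[1,[0,0,-30],[0,0,0]],[1,[0,0,-35],[0,0,0]],[1,[0,0,-35],[0,0,0]],[1,[0,0,-35],[0,0,0]],[1,[0,0,-35],[0,0,0]],[1,[0,0,-35],[0,0,0]],[1,[0,0,-35],[0,0,0]],[1,[0,0,-35],[0,0,0]],[1,[0,0,0],[0,0,0]]])

```text
time_s: 6.55
ee_pos: [0.5824, -0.1013, 0.3181]
eef_rot: [3.136, -0.002, 0.996]
force: [-0.5, 0.6, -1.0]
grip_width: 0.0118
grip_force: 20.0
```

Emit:
carry_out(commands=[[1,[20,-20,0],[0,0,0]],[1,[30,-31,0],[0,0,0]],[1,[30,-31,0],[0,0,0]],[1,[30,-31,0],[0,0,0]],[1,[30,-31,0],[0,0,0]],[1,[30,-31,0],[0,0,0]],[1,[30,-31,0],[0,0,0]],[1,[30,-31,0],[0,0,0]],[1,[20,-20,0],[0,0,0]],[1,[11,-13,0],[0,0,0]]])

```text
time_s: 7.8
ee_pos: [0.4967, 0.2656, 0.3139]
eef_rot: [-3.141, 0.001, 0.997]
force: [0.5, -0.8, -0.3]
grip_width: 0.0112
grip_force: 20.0
```

Emit:
carry_out(commands=[[1,[0,0,0],[0,0,-0.16]],[1,[0,0,0],[0,0,-0.16]],[1,[0,0,0],[0,0,-0.16]],[1,[0,0,0],[0,0,-0.158]],[1,[0,0,30],[0,0,0]],[1,[0,0,30],[0,0,0]],[1,[0,0,30],[0,0,0]],[1,[0,0,20],[0,0,0]],[1,[0,0,0],[0,0,0]],[1,[0,0,0],[0,0,0]]])

```text
time_s: 9.05
ee_pos: [0.4977, 0.2645, 0.2054]
eef_rot: [3.141, -0.0, 1.633]
force: [0.0, -0.9, -0.8]
grip_width: 0.012
grip_force: 20.0
```

```bash
python3 - <<'E'
from h import *
from station import ctrl
s=ctrl.camera('side');np.savez('side1.npz',**s)
delta(ctrl.get_obs(),[.497,.265,.1565],1.634)
for c in('side',):
    for t in('holder_center','pocket'): print(t,[(np.round(r['at'],4),round(r['score'],2)) for r in ctrl.place_of(t,c)])
# project the model of pocket rim (z .15) and of the plate bottom/top under the tool
S=4;x0,y0=150,200
I=cv2.resize(s['img'][y0:y0+130,x0:x0+170],None,fx=S,fy=S,interpolation=cv2.INTER_CUBIC)
def box(c,yaw,lx,ly,z,col):
    R=Ro.from_euler('z',yaw).as_matrix()
    g=np.array([R@[a*lx/2,b*ly/2,0]+[c[0],c[1],z] for a,b in((1,1),(1,-1),(-1,-1),(-1,1))])
    p=cv2.projectPoints(g,s['rvec'],s['tvec'],s['camera_matrix'],None)[0].reshape(-1,2)
    cv2.polylines(I,[np.round(((p+.5)-[x0,y0])*S).astype(int)],True,col,1)
box((.497,.265),.063,.084,.058,.15,(0,255,0))
e=ctrl.get_obs()['ee_pos'];box(e,.063,.08,.054,e[2]-.0045,(0,0,255))
cv2.imwrite('pics/b1.png',I)
E
```

```text
t 9.1 ee [0.4977 0.2646 0.2056] [ 3.140e+00 -1.000e-03  1.634e+00] F [ 0.3 -0.2 -1.3] w 0.0118
turn [ 0.001 -0.001 -0.   ] shift after turn mm [ 0.4 -0.7 49.1]
holder_center [(array([0.4946, 0.2618, 0.2075]), 0.93), (array([ 0.178 , -0.3216,  0.0223]), 0.88), (array([ 0.3483, -0.1257,  0.0238]), 0.7), (array([ 0.2775, -0.4036,  0.0198]), 0.67), (array([0.4965, 0.2672, 0.1379]), 0.61)]
pocket [(array([0.4987, 0.2657, 0.1362]), 0.67)]
```

View pics/b1.png

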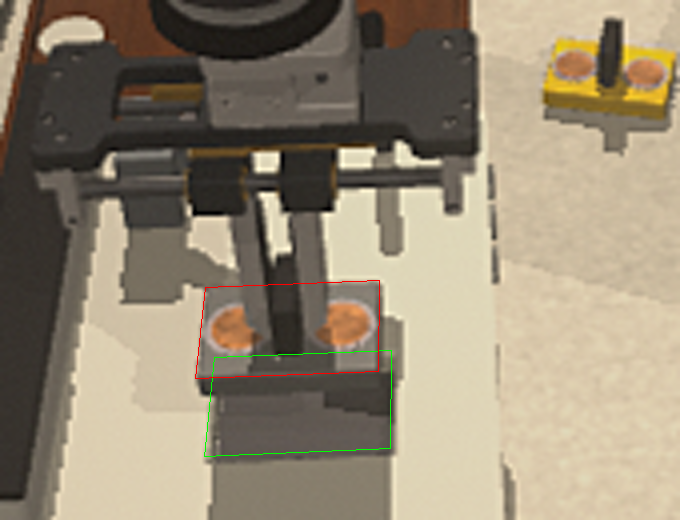

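The overlay shows the holder held square over the pocket. The plate model (red) and the pocket model (green) both sit about 3-6 px left of the real edges, so the relative error is 1-2 mm. I'll go lower and compare closely.

Emit:
carry_out(commands=[[1,[0,0,12],[0,0,0]],[1,[0,0,12],[0,0,0]],[1,[0,0,6],[0,0,0]],[1,[0,0,0],[0,0,0]],[1,[0,0,0],[0,0,0]]])

```text
time_s: 9.82
ee_pos: [0.4975, 0.2647, 0.1747]
eef_rot: [3.141, -0.0, 1.634]
force: [0.5, 0.3, -0.8]
grip_width: 0.0117
grip_force: 20.0
```

```bash
python3 - <<'E'
from h import *
from station import ctrl
s=ctrl.camera('side');t=ctrl.camera('top');np.savez('top1.npz',**t)
o=ctrl.get_obs();delta(o,[.497,.265,.1565],1.634);e=o['ee_pos']
def view(s,x0,y0,w,h,S,boxes):
    I=cv2.resize(s['img'][y0:y0+h,x0:x0+w],None,fx=S,fy=S,interpolation=cv2.INTER_CUBIC)
    for c,yaw,lx,ly,z,col in boxes:
        R=Ro.from_euler('z',yaw).as_matrix()
        g=np.array([R@[a*lx/2,b*ly/2,0]+[c[0],c[1],z] for a,b in((1,1),(1,-1),(-1,-1),(-1,1))])
        p=cv2.projectPoints(g,s['rvec'],s['tvec'],s['camera_matrix'],None)[0].reshape(-1,2)
        cv2.polylines(I,[np.round(((p+.5)-[x0,y0])*S).astype(int)],True,col,1)
    return I
B=[((.497,.265),.063,.084,.058,.15,(0,255,0)),(e,.063,.08,.054,e[2]-.0045,(0,0,255))]
a=view(s,190,270,80,55,10,[])
b=view(dict(np.load('top.npz')),155,140,80,55,10,B[:1])
cv2.imwrite('pics/c1.png',a);cv2.imwrite('pics/c2.png',b)
E
```

```text
t 9.93 ee [0.4975 0.2647 0.1748] [ 3.141 -0.     1.634] F [-0.3  0.5 -1.2] w 0.012
turn [ 0.001 -0.    -0.   ] shift after turn mm [ 0.3 -0.5 18.3]
```

View pics/c1.png

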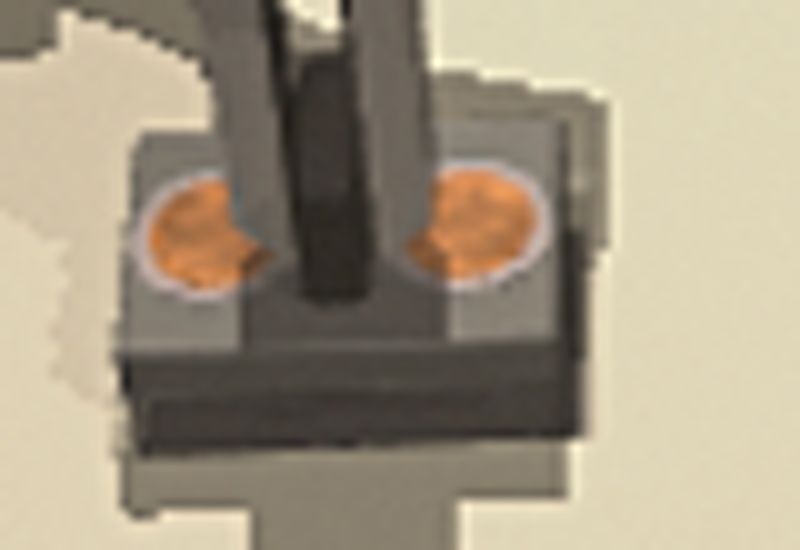

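View pics/c2.png

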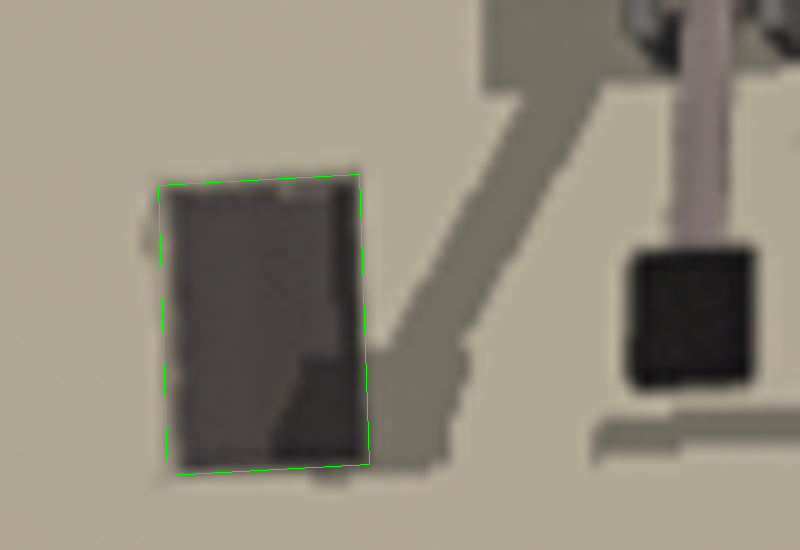

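The side crop shows the plate's front top edge from (118,352) to (565,340) and the pocket's front rim from (140,452) to (580,437). In the top crop the green box fits the pocket to within about 1 mm. Now I turn these pixels into a relative offset.

```bash
python3 - <<'E'
from h import *
d=dict(np.load('side1.npz'));t=dict(np.load('top.npz'))
def ray(d,px,z):
    R=cv2.Rodrigues(d['rvec'])[0];c=-R.T@d['tvec'].ravel()
    v=R.T@np.linalg.inv(d['camera_matrix'])@[*px,1];return c+v*(z-c[2])/v[2]
f=lambda d,u,v,x0,y0,z:ray(d,(x0+u/10-.5,y0+v/10-.5),z)
ze=.1748-.0045
R=Ro.from_euler('z',.063).as_matrix()
for n,pts,z in(('plate',[(118,352),(565,340)],ze),('pocket',[(140,452),(580,437)],.15)):
    w=np.array([f(d,u,v,190,270,z) for u,v in pts]);hw=.027 if n=='plate' else .029
    m=w.mean(0)-R@[0,hw,0];print(n,w.round(4).tolist(),'len',np.linalg.norm(w[0]-w[1]).round(4),'centre',m.round(4))
w=np.array([f(t,u,v,155,140,.15) for u,v in((165,184),(355,178),(366,463),(174,470))]);print('top pocket',w.mean(0).round(4))
E
```

```text
plate [[0.5341, 0.2929, 0.1703], [0.4541, 0.2892, 0.1703]] len 0.0801 centre [0.4958 0.2641 0.1703]
pocket [[0.5315, 0.2992, 0.15], [0.4521, 0.2949, 0.15]] len 0.0795 centre [0.4936 0.2681 0.15  ]
top pocket [0.4972 0.2646 0.15  ]
```

Emit:
carry_out(commands=[[1,[1.3,0.6,2],[0,0,0]],[1,[0,0,3],[0,0,0]],[1,[0,0,3],[0,0,0]],[1,[0,0,0],[0,0,0]],[1,[0,0,0],[0,0,0]]])

```text
time_s: 10.55
ee_pos: [0.498, 0.2662, 0.1676]
eef_rot: [3.14, -0.001, 1.634]
force: [-5.3, -1.0, 10.5]
grip_width: 0.012
grip_force: 20.0
```

Emit:
carry_out(commands=[[1,[0,0,2],[0,0,0]],[1,[0,0,2],[0,0,0]],[1,[0,0,0],[0,0,0]],[1,[0,0,0],[0,0,0]]])

```text
time_s: 11.05
ee_pos: [0.4975, 0.2664, 0.1644]
eef_rot: [3.141, -0.001, 1.634]
force: [-13.2, -1.2, 18.8]
grip_width: 0.0134
grip_force: 20.3
```

The contact force points in -x, so the plate is riding on the far (+x) chamfer. I'll ease off and shift in -x.

Emit:
carry_out(commands=[[1,[0,-1,-3],[0,0,0]],[1,[0,-1,0],[0,0,0]],[1,[0,0,2],[0,0,0]],[1,[0,0,2],[0,0,0]],[1,[0,0,0],[0,0,0]],[1,[0,0,0],[0,0,0]]])

```text
time_s: 11.8
ee_pos: [0.4959, 0.2658, 0.1613]
eef_rot: [-3.141, 0.0, 1.634]
force: [0.8, 1.0, -1.0]
grip_width: 0.012
grip_force: 20.0
```

Emit:
carry_out(commands=[[1,[0,0,2],[0,0,0]],[1,[0,0,2],[0,0,0]],[1,[0,0,1.5],[0,0,0]],[1,[0,0,0],[0,0,0]],[1,[0,0,0],[0,0,0]]])

```text
time_s: 12.42
ee_pos: [0.4959, 0.2658, 0.156]
eef_rot: [3.142, -0.0, 1.634]
force: [0.4, -0.9, -0.1]
grip_width: 0.0121
grip_force: 20.0
```

Emit:
carry_out(commands=[[1,[0,0,1],[0,0,0]],[1,[0,0,0.5],[0,0,0]],[1,[0,0,0],[0,0,0]],[1,[0,0,0],[0,0,0]]])

```text
time_s: 12.92
ee_pos: [0.496, 0.2659, 0.1555]
eef_rot: [3.141, -0.0, 1.634]
force: [-3.1, -1.4, 8.3]
grip_width: 0.0119
grip_force: 20.0
```

It has reached the floor (8 N up). I'll release and rise.

Emit:
carry_out(commands=[[1,[0,0,-1],[0,0,0]],[0.5,[0,0,0],[0,0,0]],[0.5,[0,0,0],[0,0,0]],[0.5,[0,0,0],[0,0,0]],[0.5,[0,0,0],[0,0,0]],[0.5,[0,0,-20],[0,0,0]],[0.5,[0,0,-40],[0,0,0]],[0.5,[0,0,-40],[0,0,0]],[0.5,[0,0,-40],[0,0,0]],[0.5,[0,0,0],[0,0,0]]])

```text
time_s: 14.18
ee_pos: [0.4966, 0.2662, 0.2984]
eef_rot: [3.137, -0.002, 1.634]
force: [-1.0, 0.4, -1.5]
grip_width: 0.047
grip_force: 0.0
```

```bash
python3 - <<'E'
from h import *
from station import ctrl
s=ctrl.camera('side')
for t in('holder_center','post_top','lever_pad','lever_hinge'): print(t,[(np.round(r['at'],4).tolist(),round(r['score'],2)) for r in ctrl.place_of(t,'side')])
delta(ctrl.get_obs(),[.49,.124,.31],1.634)
np.savez('side2.npz',**s)
cv2.imwrite('pics/d1.png',cv2.resize(s['img'][190:330,150:290],(560,560),interpolation=cv2.INTER_CUBIC))
E
```

```text
holder_center [([0.282, -0.3994, 0.0216], 0.95), ([0.3503, -0.1256, 0.0249], 0.93), ([0.4965, 0.2627, 0.1573], 0.76), ([0.1765, -0.3231, 0.0222], 0.55)]
post_top [([0.4722, 0.0885, 0.2181], 0.97)]
lever_pad [([0.4843, 0.122, 0.2539], 0.89)]
lever_hinge [([0.5841, 0.1357, 0.1868], 0.68)]
t 14.43 ee [0.4956 0.2657 0.2941] [-3.140e+00  1.000e-03  1.634e+00] F [0.  0.4 0. ] w 0.0468
turn [-0.002  0.001 -0.   ] shift after turn mm [-141.   -14.6  -15.9]
```

View pics/d1.png

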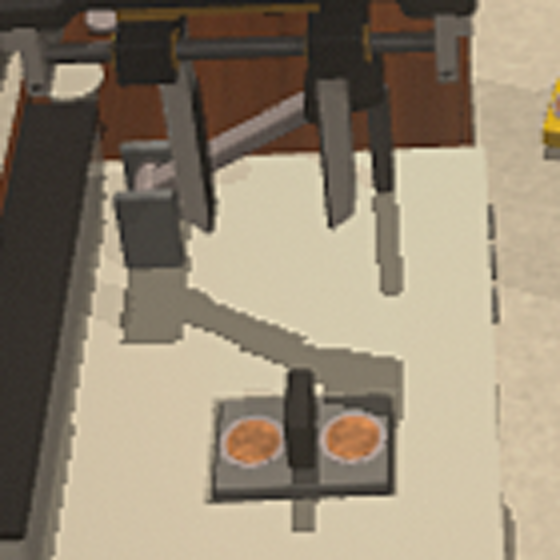

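The holder sits flat and square in the pocket (crop corners roughly (215,400), (390,395), (390,495) and (208,500)), and the fingers are clear. Now I shut the fingers and go above the lever pad at (0.474,0.122).

Emit:
carry_out(commands=[[0.5,[0,0,-20],[0,0,0]],[1,[0,0,-10],[0,0,0]],[1,[-24,-5,0],[0,0,0]],[1,[-24,-5,0],[0,0,0]],[1,[-24,-5,0],[0,0,0]],[1,[-24,-5,0],[0,0,0]],[1,[-24,-5,0],[0,0,0]],[1,[-22,-5.5,0],[0,0,0]],[1,[0,0,0],[0,0,0]],[1,[0,0,0],[0,0,0]]])

```text
time_s: 15.68
ee_pos: [0.4744, 0.1226, 0.3252]
eef_rot: [-3.141, -0.0, 1.634]
force: [0.0, -0.3, -0.5]
grip_width: 0.0008
grip_force: 0.0
```

Emit:
carry_out(commands=[[1,[0,0,20],[0,0,0]],[1,[0,0,15],[0,0,0]],[1,[0,0,8],[0,0,0]],[1,[0,0,7],[0,0,0]],[1,[0,0,7],[0,0,0]],[1,[0,0,5],[0,0,0]],[1,[0,0,5],[0,0,0]],[1,[0,0,5],[0,0,0]],[1,[0,0,0],[0,0,0]],[1,[0,0,0],[0,0,0]]])

```text
time_s: 16.92
ee_pos: [0.4747, 0.1222, 0.2538]
eef_rot: [3.141, -0.0, 1.634]
force: [1.1, -0.3, 2.8]
grip_width: 0.0003
grip_force: 1.1
```

Contact at z≈0.254. I'll press down towards 0.220.

Emit:
carry_out(commands=[[1,[0,0,5],[0,0,0]],[1,[0,0,5],[0,0,0]],[1,[0,0,5],[0,0,0]],[1,[0,0,5],[0,0,0]],[1,[0,0,5],[0,0,0]],[1,[0,0,4],[0,0,0]],[1,[0,0,3],[0,0,0]],[1,[0,0,0],[0,0,0]],[1,[0,0,0],[0,0,0]]])

```text
time_s: 18.05
ee_pos: [0.4738, 0.1222, 0.2216]
eef_rot: [-3.14, -0.0, 1.634]
force: [-6.8, 0.1, 9.0]
grip_width: 0.0005
grip_force: 4.8
```

```bash
python3 - <<'E'
from h import *
from station import ctrl
s=ctrl.camera('side')
for t in('holder_center','post_top','lever_pad'): print(t,[(np.round(r['at'],4).tolist(),round(r['score'],2)) for r in ctrl.place_of(t,'side')])
delta(ctrl.get_obs(),[.474,.122,.22],1.634)
cv2.imwrite('pics/e1.png',cv2.resize(s['img'][180:320,150:290],(560,560),interpolation=cv2.INTER_CUBIC))
E
```

```text
holder_center [([0.4912, 0.2633, 0.1583], 0.79), ([0.278, -0.4023, 0.0226], 0.75), ([0.1791, -0.3221, 0.0218], 0.73), ([0.3536, -0.1237, 0.0239], 0.72)]
post_top [([0.4721, 0.0915, 0.2197], 0.65)]
lever_pad [([0.4697, 0.1218, 0.2206], 0.87), ([0.4748, 0.0906, 0.2191], 0.31)]
t 18.25 ee [0.4738 0.1222 0.2216] [-3.14  -0.     1.634] F [-7.1 -0.2  9.9] w 0.0005
turn [-0.001 -0.    -0.   ] shift after turn mm [-0.2  0.2  1.6]
```

View pics/e1.png

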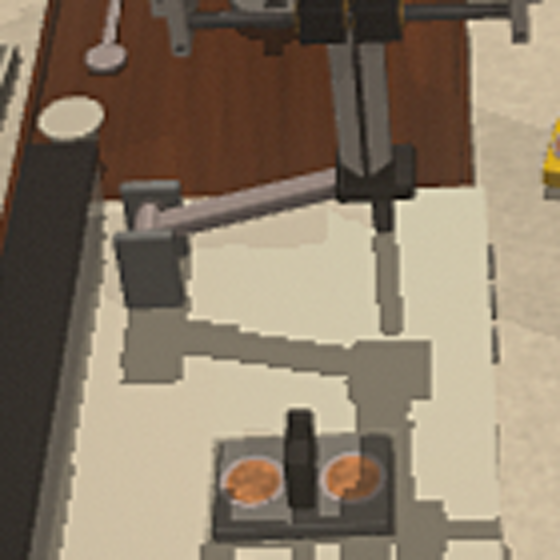

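The pad is level under the shut fingers (crop (375,175)) at z≈0.221, about level with the 0.220 post top, with roughly 9 N of force. The holder is still seated. I'll hold briefly and hand in.

Emit:
carry_out(commands=[[1,[0,0,1],[0,0,0]],[1,[0,0,0],[0,0,0]],[1,[0,0,0],[0,0,0]],[1,[0,0,0],[0,0,0]]])

```text
time_s: 18.75
ee_pos: [0.4737, 0.1222, 0.2206]
eef_rot: [-3.14, -0.0, 1.634]
force: [-7.6, 0.0, 10.3]
grip_width: 0.0005
grip_force: 5.0
```

```bash
python3 -c "
from station import ctrl
o=ctrl.get_obs();print(o['ee_pos'],o['force']);print(ctrl.hand_in())"
```

```text
[0.47371286 0.1222418  0.22057563] [-7.61085068  0.04823984 10.25763547]
the job is handed in; nothing more can be done
None
```

I handed the job in at about 19 s, with no verdict returned: the oblong holder sits flat in its pocket, released, and the shut fingers hold the lever pad level with the post top (tips at z 0.2206 m, about 10 N); I did not touch the round holder.

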